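# Seat the dispenser hopper and hold its gate open at the portion clip

### The arm

A 7-joint arm with a two-finger parallel gripper is mounted at the origin on the work surface; the furniture and walls round the work are solid. World frame = base frame: x ahead of the robot, y to its left, z up, the work surface at z = 0. Lengths are in m, angles in rad, forces in N, time in s.
With the tool pointing down it reaches from about 0.4 to 0.75 m from the base axis. Payload 19.5 kg.
Tool frame: the origin (TCP) lies between the finger pads; the fingertips stand 22 mm ahead of it and the grasp point (between the pads) lies 3 mm ahead of it (arm.tip_reach is the distance from the TCP to the fingertips, in m); z points along the fingers, y is the line along which they close (so a half turn about z gives the same grasp; the last joint's range is limited). The gripper opens to 85 mm and grips with 20 to 120 N. Pads are 22 mm wide; open, the fingers measure 114 mm over their backs; the gripper's body (76 mm by 85 mm) begins 54 mm behind the grasp point. The pads swing forward as they close: fully open they stand 13 mm farther back than shut.
Start: joints at [-1.26, 0.707, -0.028, 1.485, 0.022, 0.951, -0.075], TCP at [0.199, 0.54, 0.253] pointing down, gripper open.
Joint ranges: [-2.71, 2.71], [-0.32, 2.16], [-1.57, 1.52], [0, 2.45], [-1.46, 4.6], [0, 2.02], [-2.83, 2.83]. Speed limits (rad/s): [1.89, 1.89, 2.57, 2.57, 3.01, 3.01, 3.01].

### API

Orientations are given as a rotation vector (axis times angle).
In Python, from cell import monitor, optics, arm gives the robot as it stands.
- The arm moves only by the tool drive_tool, never from a script. Its argument "deltas" is a list that holds one entry, the list of rows, each a list of 7 numbers: the turn, a rotation vector about the tool's x, y, z in rad, then the shift along the tool's x, y, z in mm, then the finger opening in mm, from 0 to 85.4. In form: [[[rx, ry, rz, dx, dy, dz, jaw], ...]]. A call has 1 to 20 rows; each row shifts and turns the commanded pose from where the row before left it, along the tool's axes as they then stand; what a row does not reach is not made up. A row lasts 1/8 s, in which the tool goes at most 62.5 mm and 10.7 degrees, less where a joint would pass 70% of its speed; a pose out of reach is approached as far as the arm can. A call is refused whole if a number of a shift passes 62.5 or a number of a turn 0.188, either way. A call with a gripper value outside its range is refused whole. The fingers move at their own pace and stop on an object; "newtons" is the grip in N (left out, the last holds). Time passes only in rows, so rows that do not move let the fingers close. It gives the time, the measured TCP pose, the force, the opening and the grip force at its end, in the units of the state.
- monitor.sense(): the state, without advancing time (a new reading comes with each control period).
- optics.camera(name): name is "side" or "top"; returns the picture (384x512x3 uint8, red, green, blue); there is no depth.
- optics.camera_params(name): a dict with "K" (3x3 intrinsics, pixels), "dist" ([k1, k2, p1, p2, k3] as OpenCV has them; the pictures are not rectified), "extrinsics" (4x4, takes a point from world to camera coordinates). Camera axes: x right, y down, z forward; pixel columns grow to the right and rows downward; lengths in m; the calibration is good to about 2 mm. A picture is of the moment at which its call begins. camera_params takes no time and is no camera call.
- arm.hand_in(): hands the job in; it is judged then, once.
The state is a dict: "t": time; "qpos": joint angles; "qd": joint speeds; "tau": joint torques, N m; "tool_pos": TCP position; "tcp_rot": TCP orientation; "contact_force": force on the tool from outside, world axes, zero at the start; "moment": the same for the moment, N m; "finger_gap": finger opening in m; "grip_force": force on a finger pad.
Only numpy, scipy, OpenCV 4.12 (cv2) and the standard library are available. Lean on these libraries where they do the work, as an engineer would, in place of code of your own. Each camera call takes 0.05 s, during which the arm holds its last target. There are 200 camera calls.

### The job

The dry-food dispenser has been washed: set its empty square hopper upright on the stand so that its two ear holes drop over the stand's pegs and it sits fully down, and let go of it while the gate is still shut. Then take the gate's upright knob, draw the spring-return gate out until its pointer ridge lines up with the small clip on the rail, not noticeably past it, and finish while still holding the knob so that the gate stays there. Leave everything else where it stands.

Things in the scene. Friction and masses are not known exactly. Their poses are not given: they have to be found in the camera images.
- stand: fixed white stand with two aluminium rails running out in its local -x, mostly to the robot's right. Origin on the worktop under the deck's middle, z up. Deck 110 x 150 mm (x, y), top at 90 mm. Rails end at local x = -250 mm, tops 76 mm above the worktop, centred at local y = +30 and -30 mm. Its heading varies by some 30 degrees.
- seat (a point): middle of the deck's top face, axes as the stand's. Two upright steel pegs, 10 mm in diameter, 16 mm tall with tapered tips, stand at local (0, +56) and (0, -56) mm. The hopper is home when its origin is here and its y axis lies along this y, either way round.
- hopper: loose white square hopper, 0.36 to 0.54 kg, to the robot's left. Origin under its centre, z up. Foot plate 90 x 140 x 10 mm (x, y, z) with 14 mm through holes at local (0, +56) and (0, -56) mm; box 80 x 88 mm; wooden lid (fixed), top at 115 mm; on it a lift bar 16 mm thick (x), 72 mm long (y), from 115 to 150 mm above the origin. Same after a half turn.
- gate: spring-return gate, a 44 mm wide steel tongue between the rails, with an upright round wooden knob 18 to 24 mm thick. Origin on the knob's axis 113 mm above the worktop, axes as the stand's; the wood goes from 12 mm below to 30 mm above it; the clip's top is 28 mm below. Shut: at the stand's local (-135, 0) mm; slides up to 80 mm in local -x against a spring: 2 N shut, 1 N more per 10 mm.
- gate_pointer (a point): top middle of the pointer ridge, a 4 mm thick, 44 mm long low ridge across the gate's steel tongue, 30 mm farther out (stand's local -x) than the knob; moves with the gate, axes as the stand's.
- clip: small fixed brass clip astride the rail on the stand's local +y side, 12 x 18 mm, with a 4 mm thick fin across its middle; origin on the rail's top under the fin, axes as the stand's. Set anew each time, 35 to 60 mm beyond the shut pointer. At the mark the pointer's x in this frame is 0; before that it is positive.
- canister: bystander: green round canister with wooden lid, 102 mm in diameter, 140 mm tall, origin under its centre
- ramekin: bystander: white fluted ramekin, 97 mm in diameter, 42 mm tall, under the stand's deck, origin under its centre
- egg_cup: bystander: egg cup, 50 mm in diameter, 61 mm tall, to the robot's near left, origin under its centre
- egg_cup_b: bystander: egg cup like the other, far right, origin under its centre
- spice_jar: bystander: spice jar, 47 mm wide, 98 mm tall, near right, origin under its centre
- mill: bystander: wooden pepper mill, 55 mm in diameter, 173 mm tall, far right, origin under its centre

How it is judged:
By the outcome, as a careful person would: the job done as asked, in the order asked, and still so for the second after the job is handed in, while the arm keeps its last pose, push and grip.
It also fails if it takes over 64 s, if anything falls off the work surface, if the arm or the gripper's body presses on something with over 40 N, if the wrist force passes 120 N, or if a joint passes its speed limit or range.

## Working session

There is one attempt and no reset: what is moved stays moved. The work goes in short steps, Python scripts to look and compute and a tool call to move; the robot and the scene stay as the last step left them, time stands still between calls to the robot, and variables do not carry over. Pictures are saved under pics/ and viewed, at most 10 in all, crops included, and the job is handed in when it is done.

Besides the shell and the picture viewer there is one more tool, called after "Call:" by a JSON object that holds its "op" and its "data", one argument or row to a line. drive_tool: Moves the arm, as the interface text tells. Its arguments: {"type":"object","properties":{"deltas":{"type":"array","items":{"type":"array","items":{"type":"array","items":{"type":"number"}}}},"newtons":{"type":"number"}},"required":["deltas"]}

```bash
ls; mkdir -p pics
python3 - <<'E'
from cell import monitor, optics, arm
import cv2,numpy as np
for n in("side","top"):
    im=optics.camera(n); cv2.imwrite(f"pics/{n}0.png",im[:,:,::-1])
    p=optics.camera_params(n); print(n,np.round(p["K"],1).tolist(),p["dist"],np.round(p["extrinsics"],3).tolist())
s=monitor.sense(); print({k:np.round(v,3).tolist() for k,v in s.items()}, arm.tip_reach)
E
```

```text
pics
side [[349.8, 0.0, 255.3], [0.0, 349.8, 190.2], [0.0, 0.0, 1.0]] [0.00511867 0.         0.         0.         0.        ] [[-0.998, 0.053, 0.021, 0.529], [0.013, 0.57, -0.821, 0.068], [-0.056, -0.82, -0.57, 1.04], [0.0, 0.0, 0.0, 1.0]]
top [[359.5, 0.0, 255.1], [0.0, 359.5, 190.7], [0.0, 0.0, 1.0]] [0.01610758 0.         0.         0.         0.        ] [[0.015, -1.0, -0.001, -0.001], [-0.999, -0.015, -0.05, 0.537], [0.05, 0.001, -0.999, 1.196], [0.0, 0.0, 0.0, 1.0]]
{'t': 0.1, 'qpos': [-1.26, 0.707, -0.028, 1.485, 0.022, 0.951, -0.075], 'qd': [0.0, 0.0, -0.001, -0.002, 0.002, 0.0, 0.0], 'tau': [0.001, -88.43, 1.237, -23.646, 0.017, 0.005, 0.0], 'tool_pos': [0.199, 0.539, 0.253], 'tcp_rot': [-0.551, -3.093, 0.002], 'contact_force': [0.343, 0.239, -0.998], 'moment': [0.055, -0.026, -0.105], 'grip_force': 0.0, 'finger_gap': 0.085} 0.022
```

View pics/side0.png

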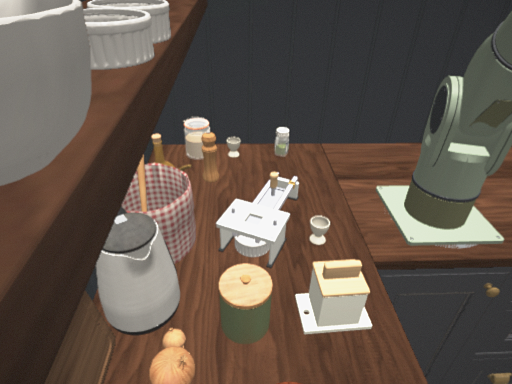

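View pics/top0.png

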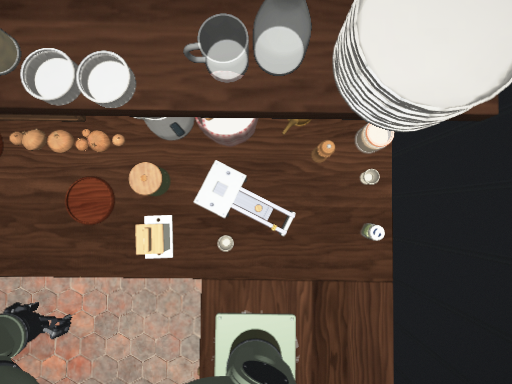

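The side view shows the stand deck at about (255,218), knob at (273,180), clip at about (292,183), hopper at (335,295) and canister at (245,300). The top view shows the deck at (220,188), knob at (258,208), clip at (275,228), and hopper at (155,237). I'll zoom in to measure.

Run:
```python
import cv2,numpy as np
def crop(f,x0,y0,w,h,s):
    im=cv2.imread(f)[y0:y0+h,x0:x0+w]; im=cv2.resize(im,None,fx=s,fy=s,interpolation=cv2.INTER_CUBIC)
    for k in range(0,w,10): cv2.line(im,(k*s,0),(k*s,4 if k%50 else 10),(0,255,255),1); cv2.putText(im,str(x0+k),(k*s,20),0,.35,(0,255,255))
    for k in range(0,h,10): cv2.line(im,(0,k*s),(6,k*s),(0,255,255),1); cv2.putText(im,str(y0+k),(8,k*s+4),0,.35,(0,255,255))
    return im
a=crop("pics/top0.png",190,155,110,85,7); cv2.imwrite("pics/c1.png",a)
b=crop("pics/top0.png",130,210,50,54,8); c=crop("pics/side0.png",290,255,50+32,54,4)
d=crop("pics/side0.png",215,165,90,100,4)
cv=np.zeros((600,800,3),np.uint8); cv[:432,:400]=b; cv[:400,410:770]=d; cv2.imwrite("pics/c2.png",cv)
e=crop("pics/side0.png",290,255,85,80,7); cv2.imwrite("pics/c3.png",e)
```

```text
(no output)
```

View pics/c1.png

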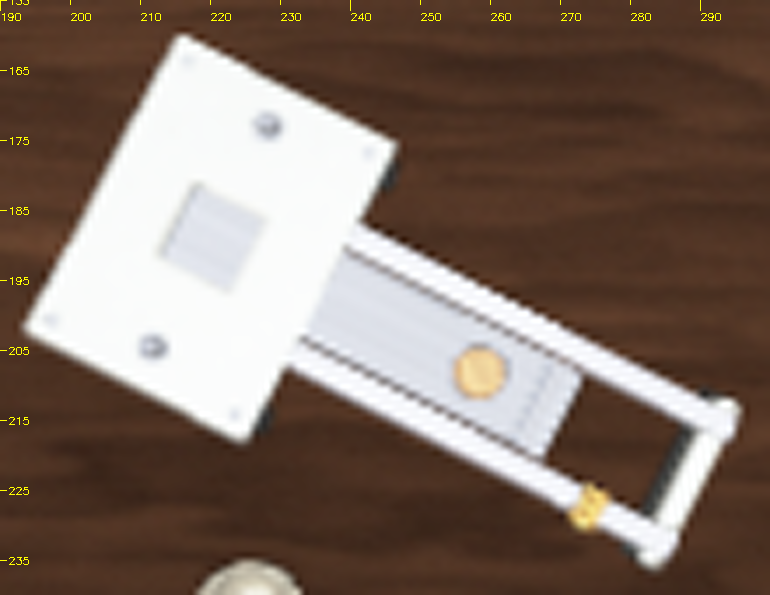

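View pics/c2.png

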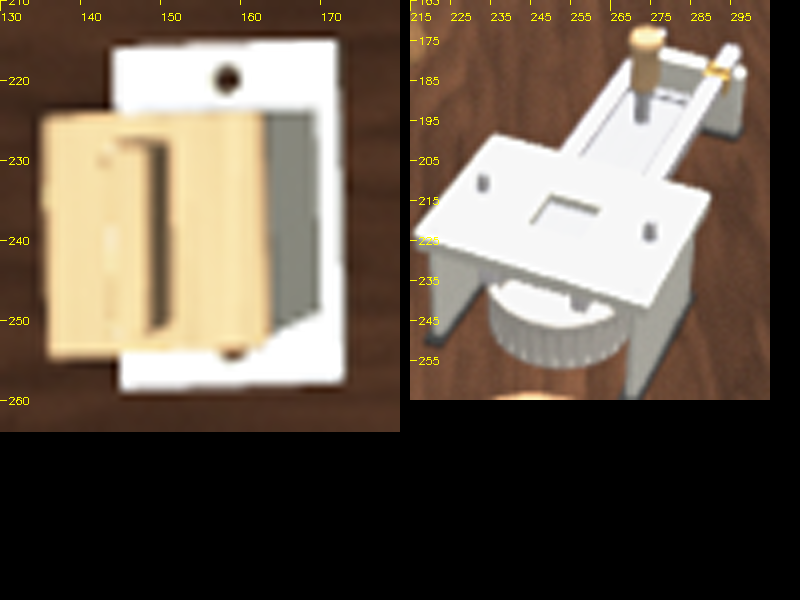

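View pics/c3.png

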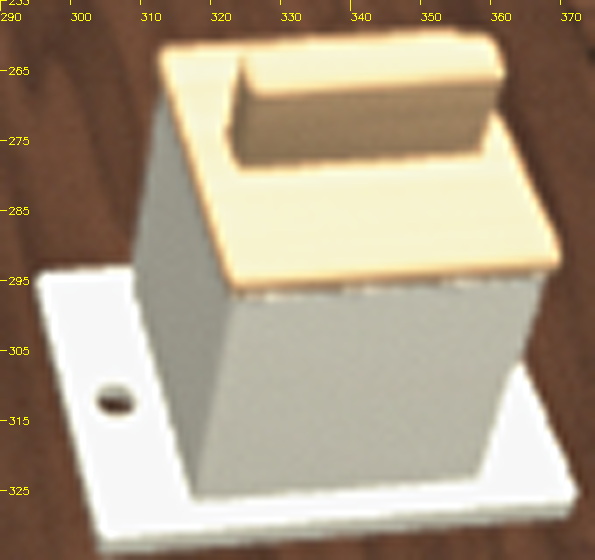

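Crops give the deck corners and pegs, knob top, clip fin, tongue end, plus the hopper's plate corners, hole, lid and bar. Next I'll fit the poses.

```bash
cat > h.py <<'E'
from cell import monitor, optics, arm
import cv2,numpy as np
from scipy.optimize import least_squares
from scipy.spatial.transform import Rotation as R
P={n:optics.camera_params(n) for n in("side","top")}
def proj(n,X):
    p=P[n];E=np.array(p["extrinsics"]);r,_=cv2.Rodrigues(E[:3,:3])
    return cv2.projectPoints(np.atleast_2d(np.float64(X)),r,E[:3,3],np.array(p["K"]),np.array(p["dist"]))[0][:,0]
def un(u,x0,y0,s): return np.array([x0,y0])+(np.array(u)+.5)/s-.5
def w(p,L):
    c,s=np.cos(p[2]),np.sin(p[2]); L=np.atleast_2d(L).astype(float)
    return np.c_[p[0]+c*L[:,0]-s*L[:,1],p[1]+s*L[:,0]+c*L[:,1],L[:,2]]
E
cat > fit.py <<'E'
from h import *
T=lambda u:un(u,190,155,7); S=lambda u:un(np.array(u)-[410,0],215,165,4)
D=[[.055,-.075,.09],[-.055,-.075,.09],[-.055,.075,.09],[.055,.075,.09],[0,-.056,.1],[0,.056,.1]]
tp=T([(180,33),(398,144),(245,443),(23,328),(268,125),(152,347)])
sd=S([(416,232),(497,134),(711,195),(648,305),(483,183),(650,232)])
def pts(q): # x,y,yaw,knobx,clipx
    return [("top",D,tp),("side",D,sd),("top",[[q[3],0,.143]],T([(480,372)])),("side",[[q[3],0,.143]],S([(648,36)])),
     ("top",[[q[4],.03,.085]],T([(590,508)])),("side",[[q[4],.03,.085]],S([(716,70)])),
     ("top",[[q[5],-.022,.076],[q[5],.022,.076]],T([(583,377),(544,458)]))]
f=lambda q,b=1:np.concatenate([(proj(n,w(q,L))+(q[6:8] if n=="top" else -q[6:8])-u).ravel() for n,L,u in pts(q)]+[q[6:8]])
s=least_squares(f,[.53,.1,1.06,-.135,-.215,-.18,0,0],loss="soft_l1"); np.set_printoptions(precision=4,suppress=True)
print("stand",s.x,np.degrees(s.x[2])); print(np.round(f(s.x)[:-2].reshape(-1,2),1).tolist())
T=lambda u:un(u,130,210,8); S=lambda u:un(u,290,255,7)
# local: y along world -x (yaw -90) -> fit
Lt=[[-.045,-.07,.01],[.045,-.07,.01],[.045,.07,.01],[-.045,.07,.01],[0,-.056,.01]]
ut=T([(112,47),(337,38),(344,382),(121,391),(227,79)])
Ls=[[.045,-.07,.01],[-.045,-.07,.01],[-.045,.07,.01],[0,-.056,.01],[-.008,-.036,.15],[-.008,.036,.15]]
us=S([(38,283),(100,537),(577,492),(116,400),(250,95),(503,75)])
g=lambda q:np.concatenate([(proj("top",w(q,Lt))+q[3:5]-ut).ravel(),(proj("side",w(q,Ls))-q[3:5]-us).ravel(),q[3:5]])
s=least_squares(g,[.4,.3,-np.pi/2,0,0],loss="soft_l1"); print("hopper",s.x,np.degrees(s.x[2])); print(np.round(g(s.x)[:-2].reshape(-1,2),1).tolist())
E
python3 fit.py
```

```text
stand [ 0.5398  0.1214  1.1093 -0.1349 -0.2055 -0.1783  1.0146  0.2606] 63.558110473423234
[[0.2, 0.0], [-0.1, 0.1], [-0.2, -0.3], [0.5, -0.0], [0.0, -0.2], [-0.0, -0.1], [-0.2, 0.6], [-0.5, 0.6], [-0.1, 0.3], [0.1, 0.4], [0.2, -1.2], [0.6, -1.2], [-0.1, 0.2], [0.1, 0.0], [-0.4, -0.4], [0.4, -0.8], [0.4, -0.4], [-0.4, 0.4]]
hopper [ 0.4869  0.3289 -1.6208 -0.5782 -0.7141] -92.862163137533
[[0.1, 8.0], [-1.2, 10.9], [1.1, -73.7], [2.3, -76.6], [-0.6, 0.7], [19.7, -0.9], [17.1, -0.7], [-120.8, 5.0], [4.9, -0.4], [-16.0, -0.3], [-90.8, 2.1]]
```

```bash
python3 - <<'E'
import re
s=open('fit.py').read()
a,b=s.split("# local:")
b=b.replace(",-.07,",",@.07,").replace(",.07,",",-.07,").replace("@","").replace(",-.056,.01",",.056,.01").replace("[-.008,-.036,.15],[-.008,.036,.15]","[-.008,.036,.15],[-.008,-.036,.15]")
open('fit.py','w').write(a+"# local:"+b)
E
python3 fit.py | tail -2
```

```text
hopper [ 0.3835  0.3329 -1.5116  0.9995  0.9367] -86.60612209346856
[[0.6, 0.2], [-0.7, 0.1], [-0.3, -0.9], [0.6, -0.8], [-0.3, -0.2], [-0.1, -0.3], [0.4, 0.3], [-0.2, 0.7], [-0.3, -0.1], [0.1, -0.6], [1.2, -0.4]]
```

```bash
cat >> h.py <<'E'
def plan(pos,yaw):
    """rot about tool axes (rad) to bring tool y along world direction yaw (mod pi), then shift in turned tool axes, mm"""
    s=monitor.sense(); A=R.from_rotvec(s["tcp_rot"]); out=[]
    for h in (0,np.pi):
        y=np.array([np.cos(yaw+h),np.sin(yaw+h),0]); z=np.array([0,0,-1.]); B=R.from_matrix(np.c_[np.cross(y,z),y,z])
        out.append(((A.inv()*B).as_rotvec(),B))
    rv,B=min(out,key=lambda o:np.linalg.norm(o[0]))
    print("t",s["t"],"pos",np.round(s["tool_pos"],4),"q7",round(s["qpos"][6],2),"q",np.round(s["qpos"],2),"F",np.round(s["contact_force"],1),"gap",round(s["finger_gap"],4),"grip",s["grip_force"])
    print("turn",np.round(rv,4),"shift mm",np.round(B.inv().apply(np.array(pos)-s["tool_pos"])*1e3,1))
E
python3 -c "
from h import *
plan([.3835,.3329,.22],-1.5116)
plan([.5398,.1214,.26],1.1093)"
```

```text
t 0.1 pos [0.1986 0.5394 0.2529] q7 -0.08 q [-1.26  0.71 -0.03  1.48  0.02  0.95 -0.08] F [ 0.3  0.2 -1. ] gap 0.0851 grip 0.0
turn [-1.00e-03 -2.00e-04 -4.12e-01] shift mm [-172.4 -217.1   32.9]
t 0.1 pos [0.1986 0.5394 0.2529] q7 -0.08 q [-1.26  0.71 -0.03  1.48  0.02  0.95 -0.08] F [ 0.3  0.2 -1. ] gap 0.0851 grip 0.0
turn [-1.000e-03  1.000e-04  1.087e-01] shift mm [-491.6 -222.3   -7.1]
```

Call:
{"op": "drive_tool", "data": {
  "deltas": [
    [[0, 0, -0.137, 0, 0, 0, 85], [0, 0, -0.137, 0, 0, 0, 85], [0, 0, -0.137, 0, 0, 0, 85], [0, 0, 0, -17.2, -21.7, 3.3, 85], [0, 0, 0, -17.2, -21.7, 3.3, 85], [0, 0, 0, -17.2, -21.7, 3.3, 85], [0, 0, 0, -17.2, -21.7, 3.3, 85], [0, 0, 0, -17.2, -21.7, 3.3, 85], [0, 0, 0, -17.2, -21.7, 3.3, 85], [0, 0, 0, -17.2, -21.7, 3.3, 85], [0, 0, 0, -17.2, -21.7, 3.3, 85], [0, 0, 0, -17.2, -21.7, 3.3, 85], [0, 0, 0, -17.2, -21.7, 3.3, 85], [0, 0, 0, 0, 0, 0, 85], [0, 0, 0, 0, 0, 0, 85]]
  ]
}}

```text
t: 1.98
tool_pos: [0.3826, 0.3334, 0.2202]
tcp_rot: [0.092, -3.14, -0.0]
contact_force: [-0.6, 0.4, -0.2]
finger_gap: 0.0851
grip_force: 0.0
```

```bash
python3 -c "
from h import *
plan([.3835,.3329,.142],-1.5116)
def crop(im,x0,y0,w,h,s):
    im=cv2.resize(np.ascontiguousarray(im[y0:y0+h,x0:x0+w,::-1]),None,fx=s,fy=s,interpolation=cv2.INTER_CUBIC)
    for k in range(0,w,10): cv2.putText(im,str(x0+k),(k*s,12),0,.35,(0,255,255))
    for k in range(0,h,10): cv2.putText(im,str(y0+k),(0,k*s+4),0,.35,(0,255,255))
    return im
cv2.imwrite('pics/g1.png',crop(optics.camera('side'),270,210,120,110,5))
"
```

```text
t 1.975 pos [0.3826 0.3334 0.2202] q7 0.67 q [-0.67  0.66 -0.19  1.77  0.18  0.73  0.67] F [-0.6  0.4 -0.2] gap 0.0851 grip 0.0
turn [ 0.0001 -0.0004 -0.0006] shift mm [-0.9 -0.5 78.2]
```

View pics/g1.png

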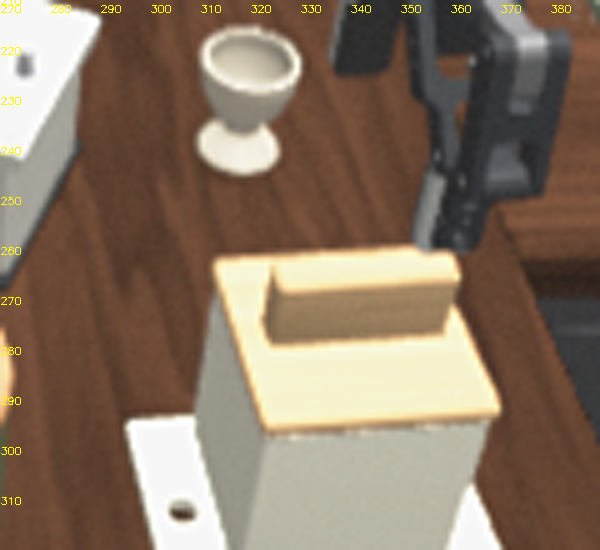

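The image shows the near fingertip at about (356,257) and the far one at about (340,222), above the bar's right part (bar at 322–358, v 263). I'll compare these with the projected positions.

```bash
python3 -c "
from h import *
s=monitor.sense();A=R.from_rotvec(s['tcp_rot'])
for d in ([0,.0425,.009],[0,-.0425,.009],[0,.05,.009],[0,-.05,.009]): print(d,proj('side',A.apply(d)+s['tool_pos']))
q=[.3835,.3329,-1.5116]
print(proj('side',w(q,[[0,0,.15],[-.008,.036,.15],[-.008,-.036,.15]])))
"
```

```text
[0, 0.0425, 0.009] [[358.48106    257.45108584]]
[0, -0.0425, 0.009] [[342.58419564 224.73928059]]
[0, 0.05, 0.009] [[360.06578713 260.71118617]]
[0, -0.05, 0.009] [[341.34110368 222.18063134]]
[[343.72723217 263.97348355]
 [326.35017534 268.47680813]
 [363.62317764 265.83246299]]
```

Call:
{"op": "drive_tool", "data": {
  "deltas": [
    [[0, 0, 0, -0.9, -0.5, 15, 85], [0, 0, 0, 0, 0, 15, 85], [0, 0, 0, 0, 0, 15, 85], [0, 0, 0, 0, 0, 15, 85], [0, 0, 0, 0, 0, 10, 85], [0, 0, 0, 0, 0, 8, 85], [0, 0, 0, 0, 0, 0, 60], [0, 0, 0, 0, 0, 0, 45], [0, 0, 0, 0, 0, 0, 35], [0, 0, 0, 0, 0, 0, 28], [0, 0, 0, 0, 0, 0, 22], [0, 0, 0, 0, 0, 0, 19], [0, 0, 0, 0, 0, 0, 17], [0, 0, 0, 0, 0, 0, 17]]
  ],
  "newtons": 25
}}

```text
t: 3.78
tool_pos: [0.3839, 0.3324, 0.1423]
tcp_rot: [0.091, -3.14, 0.0]
contact_force: [0.3, -2.7, 1.7]
finger_gap: 0.017
grip_force: 1.1
```

Call:
{"op": "drive_tool", "data": {
  "deltas": [
    [[0, 0, 0, 0, 0, 0, 10], [0, 0, 0, 0, 0, 0, 10], [0, 0, 0, 0, 0, 0, 10], [0, 0, 0, 0, 0, -5, 10], [0, 0, 0, 0, 0, -10, 10], [0, 0, 0, 0, 0, -20, 10], [0, 0, 0, 0, 0, -30, 10], [0, 0, 0, 0, 0, -30, 10], [0, 0, 0, 0, 0, -25, 10], [0, 0, 0, 0, 0, 0, 10], [0, 0, 0, 0, 0, 0, 10]]
  ],
  "newtons": 80
}}

```text
t: 5.15
tool_pos: [0.3837, 0.3322, 0.2617]
tcp_rot: [0.091, -3.14, 0.001]
contact_force: [-0.3, 0.2, -4.3]
finger_gap: 0.0149
grip_force: 79.4
```

Run:
```python
from h import *
plan([.5398,.1214,.262],1.1093)
a=optics.camera('top');b=optics.camera('side')
def crop(im,x0,y0,w,h,s):
    im=cv2.resize(np.ascontiguousarray(im[y0:y0+h,x0:x0+w,::-1]),None,fx=s,fy=s,interpolation=cv2.INTER_CUBIC)
    for k in range(0,w,10): cv2.putText(im,str(x0+k),(k*s,12),0,.35,(0,255,255))
    for k in range(0,h,10): cv2.putText(im,str(y0+k),(0,k*s+4),0,.35,(0,255,255))
    return im
c=np.zeros((500,800,3),np.uint8); c[:,:395]=crop(a,110,180,79,100,5); c[:,400:]=crop(b,290,210,80,100,5)
cv2.imwrite('pics/g2.png',c)
```

```text
t 5.15 pos [0.3837 0.3322 0.2617] q7 0.69 q [-0.66  0.6  -0.21  1.71  0.16  0.85  0.69] F [-0.3  0.2 -4.3] gap 0.0149 grip 79.41473007202148
turn [-8.000e-04 -4.000e-04  5.197e-01] shift mm [-233.6 -119.3   -0.3]
```

View pics/g2.png

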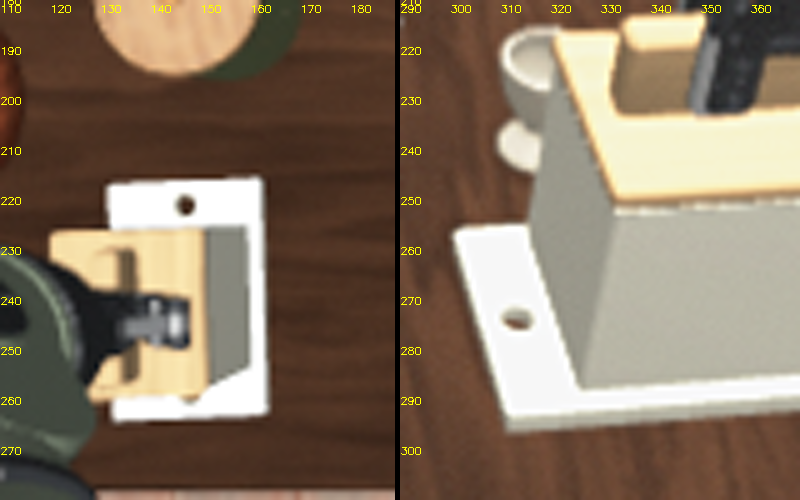

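The hopper is lifted upright (top-view plate corners at about (131,217), (162,215), (163,262), (132,264)). I'll refit its pose in the hand.

```bash
cat > fit2.py <<'E'
from h import *
np.set_printoptions(precision=4,suppress=True)
T=lambda u:un(u,110,180,5); S=lambda u:un(np.array(u)-[400,0],290,210,5)
z=.1297
Lt=[[-.045,.07,z],[.045,.07,z],[.045,-.07,z],[-.045,-.07,z],[0,.056,z]]
ut=T([(107,186),(261,178),(268,412),(113,421),(186,205)])
Ls=[[.045,.07,z],[-.045,.07,z],[0,.056,z]]
us=S([(452,230),(508,419),(517,319)])
for b0 in (None,[1,.25],[1,.6]):
    def g(q):
        b=q[3:5] if b0 is None else np.array(b0)
        return np.concatenate([(proj("top",w(q,Lt))+b-ut).ravel(),(proj("side",w(q,Ls))-b-us).ravel(),q[3:5]])
    s=least_squares(g,[.38,.33,-1.51,0,0],loss="soft_l1"); print("hopper",s.x,np.degrees(s.x[2]));print(np.round(g(s.x)[:-2].reshape(-1,2),1).tolist())
for cam in ("top","side"):
    g=lambda q:((proj(cam,w(q,Lt if cam=="top" else Ls)))-(ut if cam=="top" else us)).ravel()
    print(cam,least_squares(g,[.38,.33,-1.51]).x)
E
python3 fit2.py
cat >> fit.py <<'E'
g=lambda q:(proj("top",w(q,D))-tp).ravel(); print("standtop",least_squares(g,[.54,.12,1.1]).x)
g=lambda q:(proj("side",w(q,D[:4]))-sd[:4]).ravel(); print("standside",least_squares(g,[.54,.12,1.1]).x)
g=lambda q:(proj("top",w(q,Lt))-ut).ravel(); print("hoptop",least_squares(g,[.38,.33,-1.51]).x)
g=lambda q:(proj("side",w(q,Ls))-us).ravel(); print("hopside",least_squares(g,[.38,.33,-1.51]).x)
E
python3 fit.py | tail -4
```

```text
hopper [ 0.3827  0.3342 -1.5097  1.1926  0.9459] -86.50225482197429
[[0.5, -0.2], [-0.5, 0.0], [-0.4, -0.2], [0.5, -0.5], [-0.3, -0.1], [0.4, 0.8], [0.3, -0.6], [-0.1, -0.3]]
hopper [ 0.3819  0.3332 -1.515   0.      0.    ] -86.80395100854408
[[0.7, -0.7], [-0.2, -0.3], [-0.4, -0.5], [0.5, -1.0], [-0.0, -0.5], [1.0, 1.0], [0.7, -0.5], [0.3, -0.2]]
hopper [ 0.3824  0.3335 -1.5117  0.      0.    ] -86.61261242314771
[[0.6, -0.5], [-0.4, -0.2], [-0.4, -0.4], [0.5, -0.8], [-0.2, -0.3], [0.7, 0.8], [0.6, -0.6], [0.1, -0.3]]
top [ 0.3794  0.3304 -1.5099]
side [ 0.385   0.332  -1.5091]
standtop [0.5387 0.1184 1.1102]
standside [0.5418 0.1186 1.1034]
hoptop [ 0.3794  0.3295 -1.5184]
hopside [ 0.3855  0.3306 -1.5061]
```

Call:
{"op": "drive_tool", "data": {
  "deltas": [
    [[0, 0, 0, 0, 0, -20, 10], [0, 0, 0, 0, 0, -20, 10], [0, 0, 0.13, 0, 0, 0, 10], [0, 0, 0.13, 0, 0, 0, 10], [0, 0, 0.13, 0, 0, 0, 10], [0, 0, 0.13, 0, 0, 0, 10], [0, 0, 0, -10.6, -21.2, 0, 10], [0, 0, 0, -10.6, -21.2, 0, 10], [0, 0, 0, -10.6, -21.2, 0, 10], [0, 0, 0, -10.6, -21.2, 0, 10], [0, 0, 0, -10.6, -21.2, 0, 10], [0, 0, 0, -10.6, -21.2, 0, 10], [0, 0, 0, -10.6, -21.2, 0, 10], [0, 0, 0, -10.6, -21.2, 0, 10], [0, 0, 0, -10.6, -21.2, 0, 10], [0, 0, 0, 0, 0, 0, 10]]
  ]
}}

```text
t: 7.25
tool_pos: [0.3842, 0.1178, 0.3019]
tcp_rot: [-0.722, -3.057, 0.002]
contact_force: [-0.1, -0.8, -4.6]
finger_gap: 0.0147
grip_force: 79.6
```

```bash
python3 -c "
from h import *
plan([.5415,.1187,.302],1.1093)"
```

```text
t 7.25 pos [0.3842 0.1178 0.3019] q7 0.68 q [-0.33  0.39 -0.07  1.97  0.04  0.78  0.68] F [-0.1 -0.8 -4.6] gap 0.0147 grip 79.57448601722717
turn [-0.0012 -0.0004 -0.0026] shift mm [-1.405e+02  7.080e+01 -1.000e-01]
```

Call:
{"op": "drive_tool", "data": {
  "deltas": [
    [[0, 0, -0.0026, -17.6, 8.85, 0, 10], [0, 0, 0, -17.6, 8.85, 0, 10], [0, 0, 0, -17.6, 8.85, 0, 10], [0, 0, 0, -17.6, 8.85, 0, 10], [0, 0, 0, -17.6, 8.85, 0, 10], [0, 0, 0, -17.6, 8.85, 0, 10], [0, 0, 0, -17.6, 8.85, 0, 10], [0, 0, 0, -17.6, 8.85, 0, 10], [0, 0, 0, 0, 0, 20, 10], [0, 0, 0, 0, 0, 16, 10], [0, 0, 0, 0, 0, 0, 10], [0, 0, 0, 0, 0, 0, 10]]
  ]
}}

```text
t: 8.75
tool_pos: [0.542, 0.1206, 0.2667]
tcp_rot: [0.714, 3.059, 0.0]
contact_force: [-0.6, 0.4, -4.4]
finger_gap: 0.0144
grip_force: 79.5
```

Run:
```python
from h import *
plan([.5415,.1187,.232],1.1093)
a=optics.camera('top');b=optics.camera('side')
def crop(im,x0,y0,w,h,s):
    im=cv2.resize(np.ascontiguousarray(im[y0:y0+h,x0:x0+w,::-1]),None,fx=s,fy=s,interpolation=cv2.INTER_CUBIC)
    for k in range(0,w,10): cv2.putText(im,str(x0+k),(k*s,10),0,.3,(0,255,255))
    for k in range(0,h,10): cv2.putText(im,str(y0+k),(0,k*s+4),0,.3,(0,255,255))
    return im
c=np.zeros((600,800,3),np.uint8); c[:450,:350]=crop(a,185,145,70,90,5); c[:600,355:]=crop(b,210,160,89,120,5)
cv2.imwrite('pics/g3.png',c)
```

```text
t 8.75 pos [0.542  0.1206 0.2667] q7 0.79 q [-0.24  0.66 -0.07  1.54  0.05  0.95  0.79] F [-0.6  0.4 -4.4] gap 0.0144 grip 79.48076248168945
turn [0.0002 0.0002 0.0026] shift mm [-0.3 -1.9 34.7]
```

View pics/g3.png

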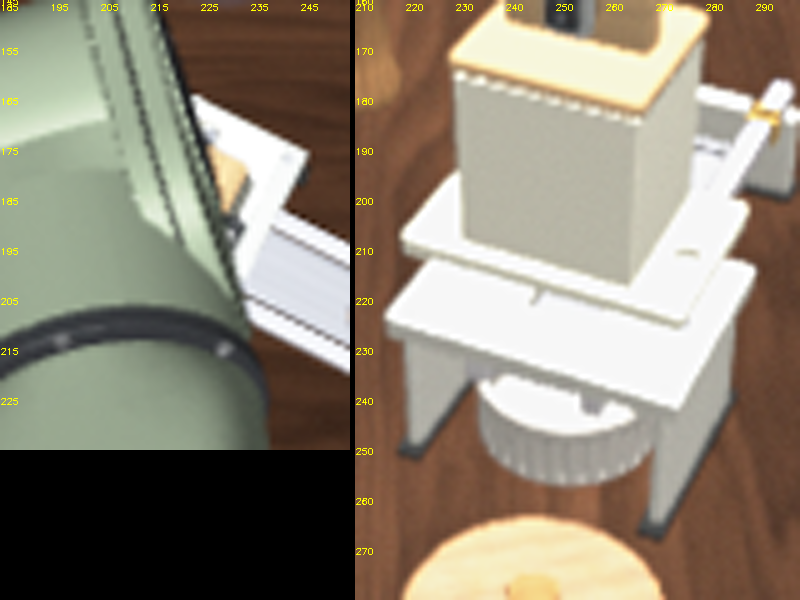

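Side view: plate sits above the deck with corners near (220,207), (276,223), (289,201) and the hole at (277,210). The top view is mostly hidden by the arm. I'll compute the relative offset from the side view.

```bash
cat > fit3.py <<'E'
from h import *
np.set_printoptions(precision=4,suppress=True)
S=lambda u:un(np.array(u)-[355,0],210,160,5)
z=.1344
def go(L,u,x0): 
    g=lambda q:(proj("side",w(q,L))-u).ravel(); s=least_squares(g,x0); print(s.x,np.round(s.fun.reshape(-1,2),1).tolist()); return s.x
h=go([[.045,-.07,z],[.045,.07,z],[-.045,.07,z],[0,.056,z]],S([(402,237),(684,317),(749,205),(688,252)]),[.54,.12,1.1])
d=go([[.055,-.075,.09],[.055,.075,.09],[-.055,.075,.09]],S([(387,312),(681,404),(755,265)]),[.54,.12,1.1])
T=lambda u:un(u,185,145,5)
ht=go and least_squares(lambda q:(proj("top",w(q,[[-.045,-.07,z]]))-T([(308,154)])).ravel(),[.54,.12,1.1]).fun
print("side rel hopper-stand mm",(h-d)[:2]*1e3)
for zz,n in((z,0),):
    q=[.542+.0,.1206,1.1093]; print("top pred corner if origin at tool",proj("top",w(q,[[-.045,-.07,z]])),"obs",T([(308,154)]))
    q=[.5387,.1184,1.1102]; print("top: pred corner if on raw top stand",proj("top",w(q,[[-.045,-.07,z]])))
E
python3 fit3.py
```

```text
[0.5417 0.1204 1.1211] [[0.3, 0.0], [-0.1, -0.1], [-0.4, 0.3], [0.1, -0.1]]
[0.5417 0.1168 1.1152] [[0.2, 0.4], [-0.4, -0.4], [0.1, 0.1]]
side rel hopper-stand mm [-0.0416  3.6054]
top pred corner if origin at tool [[241.5306 172.799 ]] obs [[246.2 175.4]]
top: pred corner if on raw top stand [[242.2247 173.8721]]
```

Call:
{"op": "drive_tool", "data": {
  "deltas": [
    [[0, 0, 0.002, -0.6, -2.3, 0, 10], [0, 0, 0, 0, 0, 6, 10], [0, 0, 0, 0, 0, 6, 10], [0, 0, 0, 0, 0, 2, 10], [0, 0, 0, 0, 0, 2, 10], [0, 0, 0, 0, 0, 2, 10], [0, 0, 0, 0, 0, 2, 10], [0, 0, 0, 0, 0, 0, 10], [0, 0, 0, 0, 0, 0, 10]]
  ]
}}

```text
t: 9.98
tool_pos: [0.5414, 0.1178, 0.2464]
tcp_rot: [0.718, 3.058, -0.0]
contact_force: [0.1, 0.6, -5.0]
finger_gap: 0.0146
grip_force: 79.5
```

Call:
{"op": "drive_tool", "data": {
  "deltas": [
    [[0, 0, 0, 0, 0, 2, 10], [0, 0, 0, 0, 0, 2, 10], [0, 0, 0, 0, 0, 0, 10], [0, 0, 0, 0, 0, 0, 10]]
  ]
}}

```text
t: 10.48
tool_pos: [0.5415, 0.1179, 0.2423]
tcp_rot: [0.718, 3.058, -0.0]
contact_force: [-0.7, 0.3, -3.8]
finger_gap: 0.0152
grip_force: 79.5
```

Call:
{"op": "drive_tool", "data": {
  "deltas": [
    [[0, 0, 0, 0, 0, 2, 10], [0, 0, 0, 0, 0, 2, 10], [0, 0, 0, 0, 0, 2, 10], [0, 0, 0, 0, 0, 2, 10], [0, 0, 0, 0, 0, 0, 10], [0, 0, 0, 0, 0, 0, 10]]
  ]
}}

```text
t: 11.22
tool_pos: [0.5414, 0.1178, 0.2343]
tcp_rot: [0.718, 3.058, -0.0]
contact_force: [0.3, 0.7, -4.5]
finger_gap: 0.0145
grip_force: 79.5
```

Call:
{"op": "drive_tool", "data": {
  "deltas": [
    [[0, 0, 0, 0, 0, 1, 10], [0, 0, 0, 0, 0, 1, 10], [0, 0, 0, 0, 0, 0.5, 10], [0, 0, 0, 0, 0, 0, 10], [0, 0, 0, 0, 0, 0, 10]]
  ]
}}

```text
t: 11.85
tool_pos: [0.5414, 0.1178, 0.232]
tcp_rot: [0.718, 3.058, -0.0]
contact_force: [-3.6, -1.5, 5.4]
finger_gap: 0.0147
grip_force: 80.7
```

Call:
{"op": "drive_tool", "data": {
  "deltas": [
    [[0, 0, 0, 0, 0, 0, 17], [0, 0, 0, 0, 0, 0, 22], [0, 0, 0, 0, 0, 0, 30], [0, 0, 0, 0, 0, 0, 45], [0, 0, 0, 0, 0, 0, 45], [0, 0, 0, 0, 0, -10, 45], [0, 0, 0, 0, 0, -20, 45], [0, 0, 0, 0, 0, -30, 45], [0, 0, 0, 0, 0, -20, 45], [0, 0, 0, 0, 0, 0, 45]]
  ],
  "newtons": 25
}}

```text
t: 13.1
tool_pos: [0.5418, 0.1179, 0.3134]
tcp_rot: [0.718, 3.056, 0.002]
contact_force: [0.1, 0.4, -0.0]
finger_gap: 0.045
grip_force: 0.0
```

Run:
```python
from h import *
plan([.5415-.135*.445,.1187-.135*.8955,.30],1.1093)
a=optics.camera('top');b=optics.camera('side')
def crop(im,x0,y0,w,h,s):
    im=cv2.resize(np.ascontiguousarray(im[y0:y0+h,x0:x0+w,::-1]),None,fx=s,fy=s,interpolation=cv2.INTER_CUBIC)
    for k in range(0,w,10): cv2.putText(im,str(x0+k),(k*s,10),0,.3,(0,255,255))
    for k in range(0,h,10): cv2.putText(im,str(y0+k),(0,k*s+4),0,.3,(0,255,255))
    return im
c=np.zeros((600,800,3),np.uint8); c[:450,:300]=crop(a,235,155,60,90,5); c[:600,305:]=crop(b,210,150,99,120,5)
cv2.imwrite('pics/g4.png',c)
```

```text
t 13.1 pos [0.5418 0.1179 0.3134] q7 0.8 q [-0.24  0.61 -0.07  1.46  0.04  1.07  0.8 ] F [ 0.1  0.4 -0. ] gap 0.045 grip 0.0
turn [0.0017 0.002  0.0002] shift mm [   0.6 -134.4   13.4]
```

View pics/g4.png

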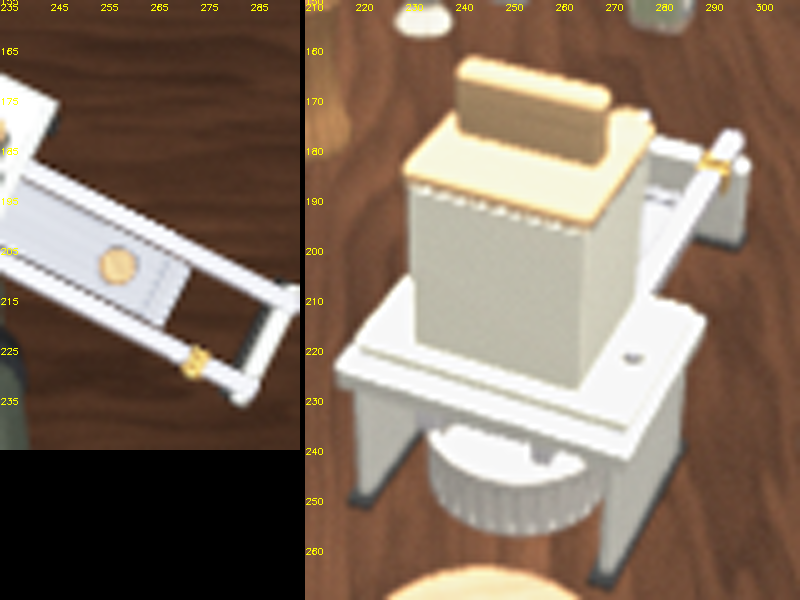

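The hopper is seated flush on the deck, with a peg visible in the hole at about (276,221), and the gate is still shut. In the top crop the knob is at (258,208), the ridge at about (266,210) and the clip at (274,227). I'll segment them to get the knob-to-clip distance.

```bash
cat > clip.py <<'E'
from h import *
np.set_printoptions(precision=4,suppress=True)
def ray(n,uv,z):
    p=P[n];E=np.array(p["extrinsics"]);v=np.r_[cv2.undistortPoints(np.float64([[uv]]),np.array(p["K"]),np.array(p["dist"]))[0,0],1]
    d=E[:3,:3].T@v;o=-E[:3,:3].T@E[:3,3]; return o+d*(z-o[2])/d[2]
def cen(im,x0,y0,x1,y1):
    c=im[y0:y1,x0:x1].astype(float); m=np.clip(c[:,:,0]-c[:,:,2]-50,0,60)*(c[:,:,0]>150)
    yy,xx=np.mgrid[y0:y1,x0:x1]; return np.array([(m*xx).sum(),(m*yy).sum()])/m.sum(),m.sum()/60
yaw=1.109; ex=np.array([np.cos(yaw),np.sin(yaw)])
ey=np.array([-ex[1],ex[0]])
E
python3 - <<'E'
from clip import *
for f in ("now","pics/top0.png"):
    im=optics.camera("top") if f=="now" else cv2.imread(f)[:,:,::-1]
    k,a=cen(im,250,200,267,216); c,b=cen(im,268,220,282,236)
    K=ray("top",k,.143);C=ray("top",c,.085)
    print(k,a,c,b,K,C,"knob->clip along -x, y",-(C-K)[:2]@ex,(C-K)[:2]@ey)
    for z in(.076,.09): print(z,-(ray("top",c,z)-K)[:2]@ex)
im=cv2.imread("pics/side0.png")[:,:,::-1]
k,a=cen(im,265,168,282,178); c,b=cen(im,285,176,300,192);print(k,a,c,b)
C=ray("side",c,.083);K=ray("side",k,.143);print(K,C,-(C-K)[:2]@ex,(C-K)[:2]@ey)
E
```

```text
[257.957 207.885] 17.833333333333332 [273.7621 227.0351] 18.983333333333334 [ 0.479  -0.0022  0.143 ] [ 0.4197 -0.0533  0.085 ] knob->clip along -x, y 0.07211969441779652 0.03032030580128148
0.076 0.07273549449352096
0.09 0.07177758326461627
[257.9561 207.8889] 17.85 [273.7637 227.0309] 18.9 [ 0.479  -0.0022  0.143 ] [ 0.4198 -0.0533  0.085 ] knob->clip along -x, y 0.07211517255470469 0.030294687944364015
0.076 0.07273095974779187
0.09 0.07177306855854514
[273.332  174.3053] 16.816666666666666 [291.5143 182.552 ] 16.333333333333332
[0.4851 0.0025 0.143 ] [ 0.4246 -0.0471  0.083 ] 0.07132868676777726 0.031996574832495094
```

Call:
{"op": "drive_tool", "data": {
  "deltas": [
    [[0, 0, 0, 0.2, -16.7, 0, 60], [0, 0, 0, 0.2, -16.7, 0, 60], [0, 0, 0, 0.2, -16.7, 0, 60], [0, 0, 0, 0.2, -16.7, 0, 60], [0, 0, 0, 0.3, -16.7, 0, 60], [0, 0, 0, 0.3, -16.7, 0, 60], [0, 0, 0, 0.3, -16.7, 0, 60], [0, 0, 0, 0.2, -16.7, 0, 60], [0, 0, 0, 0, 0, 20, 60], [0, 0, 0, 0, 0, 20, 60], [0, 0, 0, 0, 0, 20, 60], [0, 0, 0, 0, 0, 20, 60], [0, 0, 0, 0, 0, 20, 60], [0, 0, 0, 0, 0, 0, 60], [0, 0, 0, 0, 0, 0, 60]]
  ]
}}

```text
t: 15.12
tool_pos: [0.4804, -0.0012, 0.2125]
tcp_rot: [0.718, 3.058, 0.0]
contact_force: [-0.3, 0.9, 1.2]
finger_gap: 0.0598
grip_force: 0.0
```

```bash
python3 -c "
from h import *
plan([.4805,-.001,.125],1.1093)"
```

```text
t 15.125 pos [ 0.4804 -0.0012  0.2125] q7 0.97 q [-0.02  0.63 -0.07  1.88  0.07  0.64  0.97] F [-0.3  0.9  1.2] gap 0.0598 grip 0.0
turn [0.0002 0.0006 0.0002] shift mm [-0.   0.2 87.5]
```

Call:
{"op": "drive_tool", "data": {
  "deltas": [
    [[0, 0, 0, 0, 0, 20, 60], [0, 0, 0, 0, 0, 20, 60], [0, 0, 0, 0, 0, 20, 60], [0, 0, 0, 0, 0, 15, 60], [0, 0, 0, 0, 0, 12.5, 60], [0, 0, 0, 0, 0, 0, 45], [0, 0, 0, 0, 0, 0, 35], [0, 0, 0, 0, 0, 0, 30], [0, 0, 0, 0, 0, 0, 26], [0, 0, 0, 0, 0, 0, 22], [0, 0, 0, 0, 0, 0, 18], [0, 0, 0, 0, 0, 0, 14], [0, 0, 0, 0, 0, 0, 10], [0, 0, 0, 0, 0, 0, 10], [0, 0, 0, 0, 0, 0, 10]]
  ],
  "newtons": 50
}}

```text
t: 17.0
tool_pos: [0.4799, -0.0018, 0.1247]
tcp_rot: [-0.719, -3.058, 0.002]
contact_force: [-3.6, -5.9, 9.7]
finger_gap: 0.0212
grip_force: 48.3
```

Call:
{"op": "drive_tool", "data": {
  "deltas": [
    [[0, 0, 0, 0, -2, -0.5, 10], [0, 0, 0, 0, -4, 0, 10], [0, 0, 0, 0, -5, 0, 10], [0, 0, 0, 0, -5, 0, 10], [0, 0, 0, 0, -5, 0, 10], [0, 0, 0, 0, -5, 0, 10], [0, 0, 0, 0, -5, 0, 10], [0, 0, 0, 0, -3, 0, 10], [0, 0, 0, 0, 0, 0, 10], [0, 0, 0, 0, 0, 0, 10]]
  ]
}}

```text
t: 18.25
tool_pos: [0.4653, -0.0315, 0.1248]
tcp_rot: [0.718, 3.058, 0.0]
contact_force: [4.6, 3.7, -2.7]
finger_gap: 0.0208
grip_force: 49.4
```

Run:
```python
from h import *
plan([.4799-.0415*.445,-.0018-.0415*.8955,.125],1.1093)
a=optics.camera('top');b=optics.camera('side')
def crop(im,x0,y0,w,h,s):
    im=cv2.resize(np.ascontiguousarray(im[y0:y0+h,x0:x0+w,::-1]),None,fx=s,fy=s,interpolation=cv2.INTER_CUBIC)
    for k in range(0,w,10): cv2.putText(im,str(x0+k),(k*s,10),0,.3,(0,255,255))
    for k in range(0,h,10): cv2.putText(im,str(y0+k),(0,k*s+4),0,.3,(0,255,255))
    return im
c=np.zeros((600,800,3),np.uint8); c[:360,:360]=crop(a,235,185,60,60,6); c[:600,370:]=crop(b,260,155,43,60,10)
cv2.imwrite('pics/g5.png',c)
```

```text
t 18.25 pos [ 0.4653 -0.0315  0.1248] q7 1.0 q [ 0.03  0.78 -0.06  2.01  0.11  0.36  1.  ] F [ 4.6  3.7 -2.7] gap 0.0208 grip 49.4005560286314
turn [0.0003 0.0005 0.0003] shift mm [ 0.1 -8.4 -0.2]
```

View pics/g5.png

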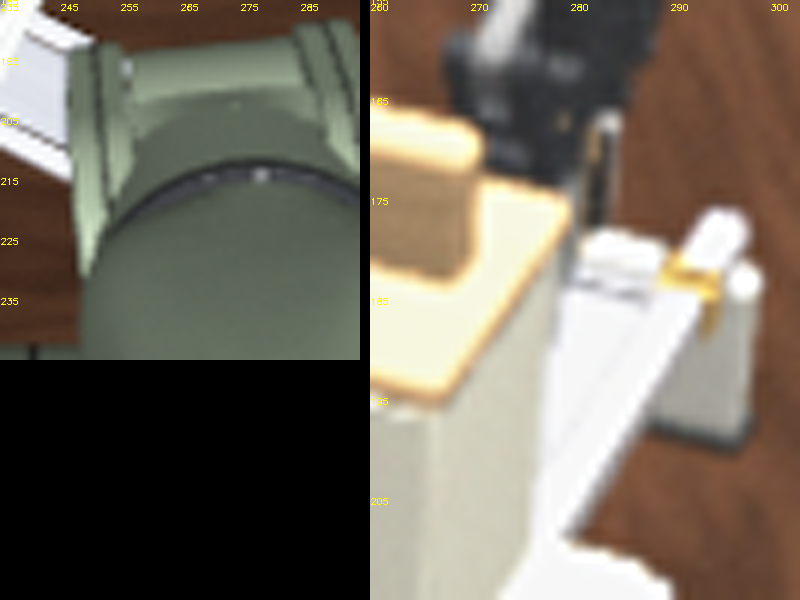

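Top view is hidden by the wrist. Side view shows the ridge line at about (281–288,184) nearing the clip at (291,183), with a few mm still to go. I'll measure ridge to clip numerically from the unobstructed top0 and from the side pictures.

```bash
cat > prof.py <<'E'
from clip import *
from scipy.ndimage import map_coordinates
def prof(n,im,cuv,zc,zr,ys,xs):
    C=ray(n,cuv,zc)[:2]; g=im.astype(float).mean(2); out=[]
    for x in xs:
        X=np.array([np.r_[C+ex*x+ey*(y-.03),zr] for y in ys]); uv=proj(n,X)
        out.append(map_coordinates(g,[uv[:,1],uv[:,0]],order=1).mean())
    return np.array(out)
E
python3 - <<'E'
from prof import *
top0=cv2.imread("pics/top0.png")[:,:,::-1]; s0=cv2.imread("pics/side0.png")[:,:,::-1]; s1=optics.camera("side")
xs=np.arange(.020,.0661,.002); print("x mm",(xs*1e3).round().astype(int).tolist())
for zr in(.076,.080): print("top0",zr,prof("top",top0,(273.763,227.03),.083,zr,np.linspace(-.015,.015,13),xs).round().astype(int).tolist())
c0,a0=cen(s0,285,176,300,192); c1,a1=cen(s1,285,176,300,192); print(c0,a0,c1,a1)
for zr in(.072,.076,.08): print("side0",zr,prof("side",s0,c0,.083,zr,np.linspace(.002,.016,9),xs).round().astype(int).tolist())
xs=np.arange(-.014,.0261,.002); print((xs*1e3).round().astype(int).tolist())
for zr in(.072,.076,.08): print("side1",zr,prof("side",s1,c0,.083,zr,np.linspace(.002,.016,9),xs).round().astype(int).tolist())
E
```

```text
x mm [20, 22, 24, 26, 28, 30, 32, 34, 36, 38, 40, 42, 44, 46, 48, 50, 52, 54, 56, 58, 60, 62, 64, 66]
top0 0.076 [52, 52, 52, 59, 103, 179, 218, 228, 227, 224, 224, 219, 212, 215, 221, 226, 226, 226, 226, 222, 213, 207, 205, 205]
top0 0.08 [52, 52, 52, 57, 97, 173, 217, 227, 227, 225, 224, 220, 213, 215, 221, 226, 226, 226, 226, 222, 214, 207, 205, 205]
[291.5143 182.552 ] 16.333333333333332 [291.7435 182.6791] 16.566666666666666
side0 0.072 [183, 202, 217, 223, 214, 194, 182, 193, 214, 231, 241, 245, 245, 245, 245, 245, 245, 244, 244, 244, 242, 241, 240, 240]
side0 0.076 [149, 155, 168, 186, 204, 218, 223, 212, 190, 181, 197, 219, 235, 243, 246, 246, 245, 245, 244, 244, 243, 241, 239, 235]
side0 0.08 [150, 149, 149, 150, 155, 170, 189, 208, 220, 225, 211, 191, 186, 204, 225, 239, 245, 245, 245, 244, 243, 241, 239, 236]
[-14, -12, -10, -8, -6, -4, -2, 0, 2, 4, 6, 8, 10, 12, 14, 16, 18, 20, 22, 24, 26]
side1 0.072 [229, 226, 228, 230, 228, 217, 206, 206, 219, 234, 243, 247, 248, 247, 247, 247, 247, 247, 247, 247, 247]
side1 0.076 [248, 245, 238, 230, 227, 228, 231, 227, 214, 203, 206, 221, 236, 244, 247, 248, 248, 247, 247, 246, 246]
side1 0.08 [248, 251, 251, 250, 246, 239, 230, 226, 228, 231, 227, 214, 202, 207, 222, 238, 245, 247, 248, 247, 246]
```

Call:
{"op": "drive_tool", "data": {
  "deltas": [
    [[0, 0, 0, 0, -3, 0, 10], [0, 0, 0, 0, -3, 0, 10], [0, 0, 0, 0, -2, 0, 10], [0, 0, 0, 0, -0.7, 0, 10], [0, 0, 0, 0, 0, 0, 10], [0, 0, 0, 0, 0, 0, 10], [0, 0, 0, 0, 0, 0, 10]]
  ]
}}

```text
t: 19.27
tool_pos: [0.4615, -0.0392, 0.1248]
tcp_rot: [0.718, 3.058, 0.001]
contact_force: [5.4, 4.0, -3.4]
finger_gap: 0.0209
grip_force: 49.4
```

Run:
```python
from prof import *
s=monitor.sense(); d=s["tool_pos"][:2]-np.array([.4799,-.0018]); print("pull",-d@ex*1e3,d@ey*1e3,s["finger_gap"],s["grip_force"],s["contact_force"])
s0=cv2.imread("pics/side0.png")[:,:,::-1]; s1=optics.camera("side"); c0=(291.5143,182.552)
def mn(im,lo,hi):
    xs=np.arange(lo,hi,.0005)
    for ys in(np.linspace(.002,.016,9),np.linspace(-.004,.004,9),np.linspace(.01,.018,9)):
        p=prof("side",im,c0,.083,.076,ys,xs); print(xs[p.argmin()]*1e3,p.min().round(),end=" | ")
    print()
mn(s0,.030,.046); mn(s1,-.014,.014)
# does the fin line's extension hit the dark line? clip pixel now
print(cen(s1,285,176,300,192))
```

```text
pull 41.6484102082414 -0.16867400740488941 0.020877753928991237 49.40192186717468 [ 5.386   3.9502 -3.4119]
37.50000000000001 181.0 | 38.00000000000001 185.0 | 38.00000000000001 181.0 | 
-3.499999999999991 211.0 | -2.9999999999999907 210.0 | -2.9999999999999907 215.0 | 
(array([291.813 , 182.7045]), np.float64(16.133333333333333))
```

```bash
python3 -c "
from cell import arm
print(arm.hand_in())"
```

```text
the job is handed in; nothing more can be done
None
```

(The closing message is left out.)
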